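Refit a cleaned gas-hob knob and press it in

ROBOT

A 6-joint arm with a two-finger parallel gripper is mounted at the origin on a cart in front of the work surface, level with it; the furniture and walls round the work are solid. World frame = base frame: x ahead of the robot, y to its left, z up, the work surface at z = 0. Lengths are in m, angles in degrees, forces in N, time in s.
With the tool pointing down it reaches from about 0.35 to 0.875 m from the base axis. Payload 15.5 kg.
Tool frame: the origin (TCP) lies at the very end of the fingers, on their centre line; the grasp point (between the pads) lies 19 mm behind it; z points along the fingers, y is the line along which they close (so a half turn about z gives the same grasp; the last joint's range is limited). The gripper opens to 85 mm and grips with 20 to 120 N. Pads are 22 mm wide; open, the fingers measure 114 mm over their backs; the gripper's body (76 mm by 85 mm) begins 54 mm behind the grasp point. The pads swing forward as they close: fully open they stand 13 mm farther back than shut.
Start: joints at [60.705, 28.281, 77.091, -0, 74.628, -5.472], TCP at [0.252, 0.572, 0.231] pointing down, gripper open.
Joint ranges: [-166.48, 166.48], [-47.26, 123.95], [12.59, 153.08], [-70.14, 250.14], [6.76, 159.57], [-176.63, 176.63]. Speed limits (degrees/s): [108.29, 108.29, 147.25, 172.46, 172.46, 172.46].

INTERFACE

Orientations are given as [roll, pitch, yaw] about the fixed x, y, z axes, in that order (R = Rz(yaw) Ry(pitch) Rx(roll)).
In Python, from station import env gives the robot as it stands.
- The arm moves only by the tool apply_moves, never from a script. Its argument "deltas" is a list of rows, each a list of 5 numbers: the shift along the tool's x, y, z in mm, then the turn about the tool's z in degrees, then the finger opening in mm, from 0 to 85.4. A call has 1 to 10 rows; each row shifts and turns the commanded pose from where the row before left it, along the tool's axes as they then stand; what a row does not reach is not made up. A row lasts 1/8 s, in which the tool goes at most 62.5 mm and 10.7 degrees, less where a joint would pass 70% of its speed; a pose out of reach is approached as far as the arm can. A call is refused whole if a number of a shift passes 62.5 or a number of a turn 10.7, either way. A call with a gripper value outside its range is refused whole. The fingers move at their own pace and stop on an object; "grip_force" is the grip in N (left out, the last holds). Time passes only in rows, so rows that do not move let the fingers close. It gives the time, the measured TCP pose, the force, the opening and the grip force at its end, in the units of the state.
- env.get_obs(): the state, without advancing time (a new reading comes with each control period).
- env.capture(name): name is "scene" or "top" or "wrist"; returns the picture (420x560x3 uint8, red, green, blue); there is no depth.
- env.calibration(name): a dict with "mtx" (3x3 intrinsics, pixels), "position" and "attitude" of the camera in the world; the wrist camera has in their place "tool_from_camera" (4x4, takes a point from camera to tool coordinates, whose origin is the TCP and whose axes are the flange's). Camera axes: x right, y down, z forward; pixel columns grow to the right and rows downward; lengths in m; the calibration is good to about 2 mm. The wrist camera is an equidistant fisheye: a pixel r from the principal point sees the ray r / f radians off the axis. A picture is of the moment at which its call begins: read the wrist's pose just before it. calibration takes no time and is no camera call.
- env.finish_job(): hands the job in; it is judged then, once.
Trained networks look in the newest picture that a camera, given by its name, has taken for a name from the list of things; names that differ only in an ending like _2 or _b are one class to them, and where a whole thing is asked for, a point or a joint stands for the part that bears it (a point fixed in the world has none). Each returns a list of dicts, best first, with "score" (0 to 1); they miss things now and then, are a little off and sometimes report something else, mostly with a low value. They report only what shows in the picture. A call takes as long as a camera call. They do not tell look-alikes from the thing itself.
- env.boxes_of(name, camera): "centre" ([column, row] in pixels, amid what is visible of it).
- env.masks_of(name, camera): "region" (420x560 bool, what is visible of it) and "centre" ([column, row] in pixels, amid what is visible of it).
- env.mark_of(name, camera): "centre" ([column, row] in pixels: a listed point, or the origin of a listed thing).
The state is a dict: "time_s": time; "joints": joint angles; "dq": joint speeds; "tau": joint torques, N m; "tool_pos": TCP position; "ee_rot": TCP orientation; "ft_force": force on the tool from outside, world axes, zero at the start; "wrist_torque": the same for the moment, N m; "finger_gap": finger opening in m; "gripper_force": force on a finger pad.
Only numpy, scipy, OpenCV 4.12 (cv2) and the standard library are available. Lean on these libraries where they do the work, as an engineer would, in place of code of your own. Each camera call takes 0.05 s, during which the arm holds its last target. There are 200 camera calls.

TASK

One control knob of the little gas hob was taken off for cleaning. Slide the clear child-safety cover along its track to the right until it is fully open, turn the loose knob so that its D-shaped bore matches the bare tap stem, push it fully home on the stem, then press it right down against the tap's spring, as for lighting, and finish with the gripper still pressing it down. Leave the washing-up bottle and the mug beside the hob, and the washing-up brush, where they are.

Things in the scene. Friction and masses are not known exactly. Their poses are not given: they have to be found in the camera images.
- hob: fixed two-burner gas hob, 310 (x) x 460 (y) mm, pan supports 87 mm high; origin: centre of its underside, on the worktop; x to its back, y to its left. Black control strip along its front, middle line at x=-105 mm, surface 56 mm high, aluminium track 46 mm each side of the line (end stops 65 mm high). Tap places on the line at y=+165 and +75: one has the bare stem, one its knob
- cover (a joint): travel in m of the clear cover over the control strip: 0 shut over both taps, 0.235 fully open at its stop; starts at 0 to 0.03; slides along the hob's -y (to the right), friction 1.5 N, stays where left. A clear channel 95 (x) x 200 (y) mm, open at both ends, top 106 mm above the worktop; shut, its middle is at hob y=+120. Fully open, its left end is 90 mm from the nearer tap place
- cover_grip (a point): middle of the top edge of the grey upright pull near the cover's right end, 135.5 mm above the worktop, moving with the cover; axes as the hob's. The pull is 12 mm thick (hob y), 44 mm long (hob x) and stands 29.5 mm above the cover; a flange 22 mm wide (y), 3 mm high is at its foot
- knob: loose aluminium knob, about 140 g, upright on the worktop left of the hob. Origin: centre of its underside, on the bore axis; z up. Skirt 48 mm across, 5 mm high; grip bar 44 (x) x 24 (y) mm, top at 34 mm; red line at its +x end. Blind D bore from below: 13.2 mm across, 18 deep, flat on the +x side 2.5 mm from the axis. Starts at most 75 degrees off the stem's angle
- knob_mark (a point): outer end of the red line on top of the loose knob: 22 mm from the knob's axis along its +x, 34 mm above its underside; axes as the knob's
- stem_top (a point): centre of the top of the bare brass tap stem, 83 mm above the worktop when out. D-shaft 12 mm across, top chamfered 1 mm, flat 2 mm from the axis facing this +x, to the white dot on the panel behind it; never turns. Knob home: x axes alike (within 6 degrees to go on freely), red line to the dot, knob origin 18 mm below this point. At a wrong angle the knob stays on top
- stem (a joint): how far the bare stem is pressed in, in m: 0 = out, 0.006 = fully down at a hard stop. Its spring needs about 4 N to start and 8.5 N fully down, and pushes it out again when let go. With the knob home its underside is 9 mm above the strip with the stem out and 3 mm with it fully down
- fitted_knob: neighbouring knob on the other tap, same shape as the loose one, fitted and fixed, red line to its white dot at the back; origin on its axis at the strip's surface, axes as the hob's; underside 9 mm and top 43 mm above the strip, 90 mm from the bare stem
- bottle: green washing-up bottle standing beside the hob's left rear corner, 51x86x235 mm, origin under its middle; leave alone
- brush: grey washing-up brush lying on the worktop at the far left, 36x269x62 mm, origin under its middle; leave alone
- mug: green mug standing just right of the hob, 84x115x91 mm, origin under its middle; leave alone
Not all that is in view belongs to the job. Leave any pink look-alike of the knob alone.

How it is judged:
By the outcome, as a careful person would: the job done as asked, in the order asked, and still so for the second after the job is handed in, while the arm keeps its last pose, push and grip.
It also fails if it takes over 54 s, if anything falls off the work surface, if the arm or the gripper's body presses on something with over 40 N, if the wrist force passes 120 N, or if a joint passes its speed limit or range.

## Working session

There is one attempt and no reset: what is moved stays moved. The work goes in short steps, Python scripts to look and compute and a tool call to move; the robot and the scene stay as the last step left them, time stands still between calls to the robot, and variables do not carry over. Pictures are saved under pics/ and viewed, at most 10 in all, crops included, and the job is handed in when it is done.

Besides the shell and the picture viewer there is one more tool, called after "Request:" as name(argument=value, ...) on one line, values as JSON. apply_moves: Moves the arm, as the interface text tells. Its arguments: {"type":"object","properties":{"deltas":{"type":"array","items":{"type":"array","items":{"type":"number"}}},"grip_force":{"type":"number"}},"required":["deltas"]}

```bash
mkdir -p pics; cat > h.py <<'E'
import numpy as np, cv2
from scipy.spatial.transform import Rotation as R
from station import env
def cal(n):
    c=env.calibration(n); return c
def ray(n,px,obs=None):
    c=env.calibration(n); K=np.array(c['mtx'])
    if n=='wrist':
        T=np.array(c['tool_from_camera']); o=obs or env.get_obs()
        Rt=R.from_euler('xyz',o['ee_rot'],degrees=True).as_matrix()
        d=np.array([(px[0]-K[0,2])/K[0,0],(px[1]-K[1,2])/K[1,1]]); th=np.hypot(*d)
        v=np.r_[np.sin(th)*d/max(th,1e-9),np.cos(th)]
        return Rt@T[:3,3]+np.array(o['tool_pos']), Rt@T[:3,:3]@v
    a=np.array(c['attitude'],float)
    M=a if a.shape==(3,3) else R.from_euler('xyz',a,degrees=True).as_matrix()
    return np.array(c['position'],float), M@np.linalg.inv(K)@np.r_[px,1]
def atz(n,px,z,obs=None):
    p,d=ray(n,px,obs); return p+d*(z-p[2])/d[2]
E
python3 - <<'E'
from h import *
print(env.get_obs())
for n in('scene','top','wrist'):
    im=env.capture(n); cv2.imwrite(f'pics/{n}0.png',im[:,:,::-1]); print(n,env.calibration(n))
    for k,z in(('knob',0),('knob_mark',.034),('stem_top',.083),('cover_grip',.1355),('fitted_knob',.056),('hob',0)):
        for r in env.mark_of(k,n)[:3]: print(k,np.round(r['centre'],1),round(r['score'],2),atz(n,r['centre'],z).round(4))
s,t=cv2.imread('pics/scene0.png'),cv2.imread('pics/top0.png')
cv2.imwrite('pics/both.png',cv2.resize(np.vstack([s,t]),None,fx=.71,fy=.71))
E
```

```text
{'time_s': 0.0, 'joints': array([ 6.07064515e+01,  2.83136942e+01,  7.71274769e+01, -8.29628792e-04,
        7.46270869e+01, -5.47160966e+00]), 'dq': array([-0.00859882,  0.01189674, -0.00619574, -0.07403816,  0.00457166,
        0.03411244]), 'tau': array([ 4.91534971e-03, -8.82167172e+01, -3.83877039e+01,  1.73250064e-04,
        1.00146848e-02,  1.06224465e-05]), 'tool_pos': array([0.25226049, 0.57144255, 0.23071112]), 'ee_rot': array([-1.79931977e+02, -5.71253163e-03,  1.56178278e+02]), 'ft_force': array([ 0.45954758,  0.51194883, -0.55695612]), 'wrist_torque': array([ 0.00401795, -0.00293679,  0.05507501]), 'gripper_force': 0.0, 'finger_gap': 0.0854224602320356}
scene {'mtx': array([[531.48430448,   0.        , 277.87430602],
       [  0.        , 531.48430448, 209.78777354],
       [  0.        ,   0.        ,   1.        ]]), 'position': array([-0.7399747 ,  0.76334256,  1.17209743]), 'attitude': array([-126.20639453,    0.76859661, -121.87835945])}
knob [212.5 264.9] 0.69 [0.4848 0.2725 0.    ]
knob [206.6 289.4] 0.59 [0.3928 0.3382 0.    ]
knob [260.5 271.2] 0.55 [0.3737 0.1
[... 495 characters left out ...]
6]), 'attitude': array([-142.4235425 ,    0.91486953,  -81.44401221])}
wrist {'mtx': array([[325.1922621 ,   0.        , 277.32497208],
       [  0.        , 325.1922621 , 209.32539112],
       [  0.        ,   0.        ,   1.        ]]), 'tool_from_camera': array([[ 6.22444609e-04, -9.49160091e-01, -3.14793161e-01,
         8.08515515e-02],
       [ 9.99999801e-01,  6.23869072e-04,  9.62309983e-05,
        -7.16249447e-04],
       [ 1.05051094e-04, -3.14793159e-01,  9.49160290e-01,
        -1.43786416e-01],
       [ 0.00000000e+00,  0.00000000e+00,  0.00000000e+00,
         1.00000000e+00]])}
knob [165.8 325.4] 0.57 [0.3938 0.3232 0.    ]
knob_mark [170.5 330.1] 0.59 [0.3839 0.3505 0.034 ]
```

View pics/top0.png

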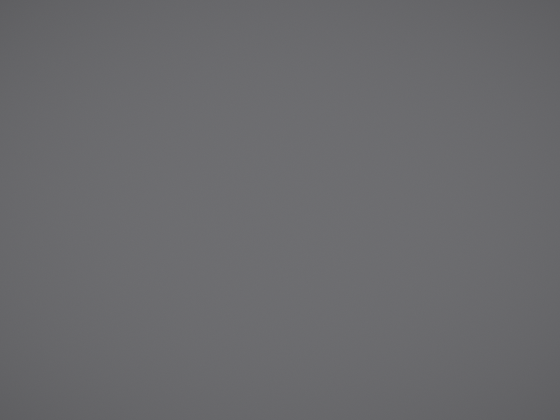

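View pics/wrist0.png

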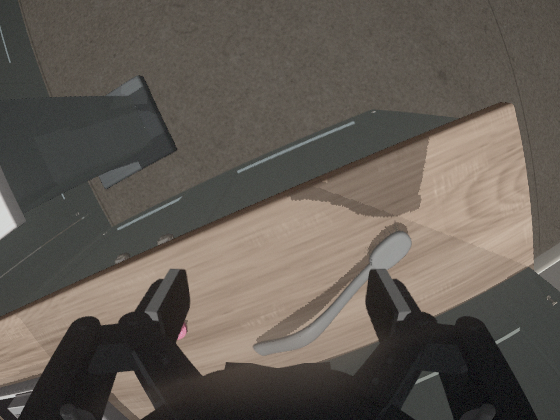

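The top camera shows only blank grey, so it is blocked and no use. The wrist view shows the brush at (340,300) and a sliver of the pink look-alike at (183,331). Next I'll look at the scene camera.

```bash
python3 -c "
import cv2
im=cv2.imread('pics/scene0.png')[140:340,140:400]
cv2.imwrite('pics/s1.png',cv2.resize(im,None,fx=3,fy=3,interpolation=2))"
```

```text
(no output)
```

View pics/s1.png

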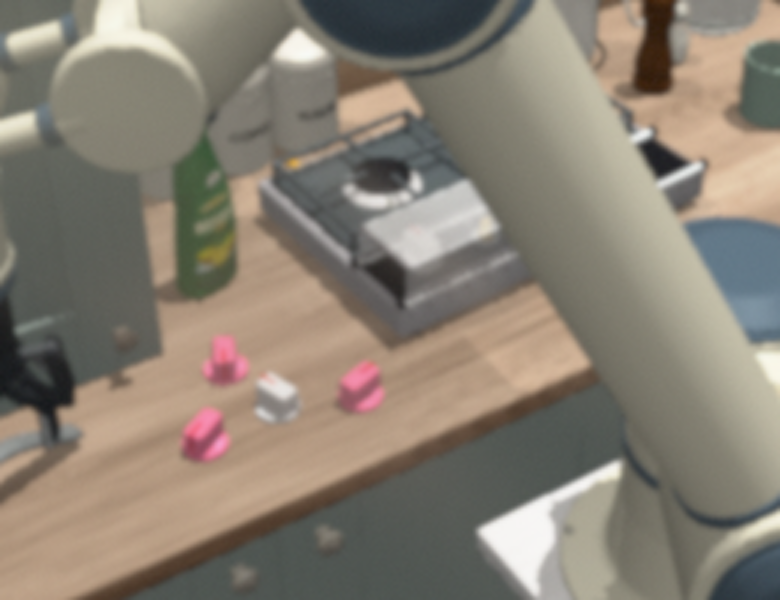

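The grey knob is at full-frame (232,272) and is the only aluminium-coloured one, so it fits the description. The three pink look-alikes are at (215,260), (208,287) and (260,270). The crop also confirms the cover shut over the hob's front and the bottle at (207,215). Next I'll work out rough positions and an overview pose.

```bash
python3 - <<'E'
from h import *
f=lambda c:(140+c[0]/3,140+c[1]/3)
for n,c,z in(('knob base',(278,405),0),('knob top',(276,388),.034),('corner',(400,337),0),('front mid',(520,285),0),('leftrear top',(262,180),.04),('cover FL',(405,250),.106),('cover BL',(362,230),.106),('cover FR',(500,222),.106)):
    print(n,atz('scene',f(c),z).round(3))
o=env.get_obs();M=R.from_euler('xyz',o['ee_rot'],degrees=True).as_matrix()
print(M.T@(np.array([.42,.10,.36])-o['tool_pos'])*1000)
E
```

```text
knob base [0.407 0.239 0.   ]
knob top [0.397 0.244 0.034]
corner [0.43  0.072 0.   ]
front mid [ 0.434 -0.094  0.   ]
leftrear top [0.735 0.084 0.04 ]
cover FL [0.446 0.054 0.106]
cover BL [0.503 0.075 0.106]
cover FR [ 0.431 -0.062  0.106]
[-343.83366566 -363.89730584 -128.72072113]
```

Request:
apply_moves(deltas=[[-34,-36,-13,0,85],[-34,-36,-13,0,85],[-34,-36,-13,0,85],[-34,-36,-13,0,85],[-34,-36,-13,0,85],[-34,-36,-13,0,85],[-34,-36,-13,0,85],[-34,-36,-13,0,85],[-34,-36,-13,0,85],[-34,-36,-13,0,85]])

```text
time_s: 2.3
tool_pos: [0.4183, 0.1035, 0.3619]
ee_rot: [180.0, 0.0, 156.2]
ft_force: [-0.1, 0.8, -0.2]
finger_gap: 0.0849
gripper_force: 0.0
```

Request:
apply_moves(deltas=[[0,0,0,-8,85],[0,0,0,-8,85],[0,0,0,-8,85],[0,0,0,0,85],[0,0,0,0,85]])

```text
time_s: 2.92
tool_pos: [0.418, 0.1051, 0.3613]
ee_rot: [180.0, 0.0, 180.0]
ft_force: [1.0, 0.1, -0.3]
finger_gap: 0.0849
gripper_force: 0.0
```

```bash
cat > look.py <<'E'
from h import *
import sys
tag=sys.argv[1]; o=env.get_obs(); im=env.capture('wrist'); cv2.imwrite(f'pics/w{tag}.png',cv2.resize(im[:,:,::-1],None,fx=1.4,fy=1.4,interpolation=2))
print(np.round(o['tool_pos'],4),np.round(o['ee_rot'],2),o['time_s'],np.round(o['ft_force'],1))
Z={'knob':0,'knob_mark':.034,'stem_top':.083,'cover_grip':.1355,'fitted_knob':.056,'hob':0}
for k in (sys.argv[2:] or Z):
    for r in env.mark_of(k,'wrist')[:4]: print(k,np.round(r['centre'],1),round(r['score'],2),atz('wrist',r['centre'],Z[k],o).round(4))
E
python3 look.py 1
```

```text
[0.418  0.1051 0.3613] [180.     0.   179.99] 2.925 [ 1.   0.1 -0.3]
knob [363.6 151.5] 0.77 [0.4071 0.2423 0.    ]
knob [373.  199.6] 0.74 [0.4872 0.2642 0.    ]
knob [412.7 146.5] 0.72 [0.3952 0.3277 0.    ]
knob [313.8 127.1] 0.7 [0.3704 0.1609 0.    ]
knob_mark [375.  163.6] 0.97 [0.4202 0.2522 0.034 ]
knob_mark [432.6 145. ] 0.91 [0.3869 0.3476 0.034 ]
knob_mark [383.5 194.7] 0.59 [0.469  0.2702 0.034 ]
knob_mark [301.7 135.8] 0.59 [0.3812 0.1397 0.034 ]
cover_grip [119.2 222.8] 0.68 [ 0.4783 -0.1045  0.1355]
hob [362.7 149. ] 0.68 [0.4031 0.2406 0.    ]
hob [142.2 250.2] 0.65 [ 0.5833 -0.1425  0.    ]
```

View pics/w1.png

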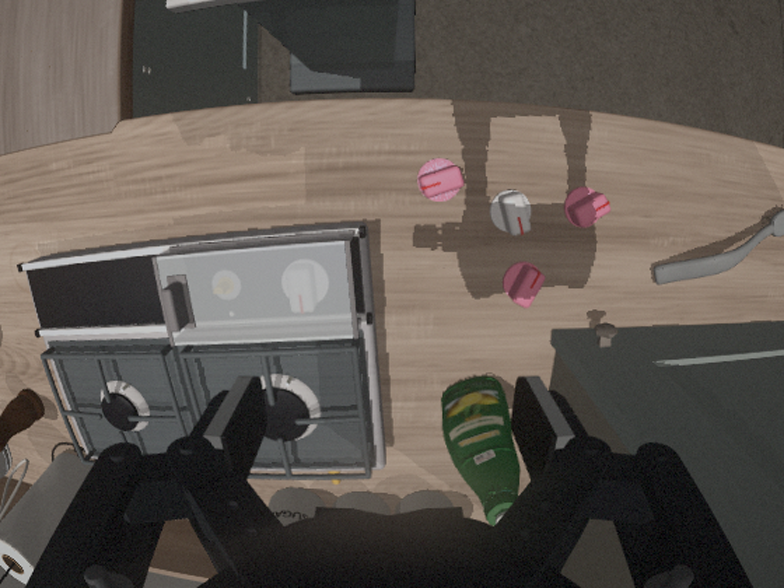

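The wrist view shows the loose grey knob at (364,151), its red end towards (371,166). The bare stem is at (161,204) under the cover, with its dot at about (165,224). The fitted knob is at (218,202) and the grey pull at (125,217). The pink ones, at (314,127), (418,148) and (373,203), are to be left alone.

```bash
python3 - <<'E'
from h import *
o=env.get_obs()
for n,p,z in(('stem',(226,285),.083),('dot',(232,314),.056),('fitted top',(303,281),.099),('fit mark',(302,309),.099),('pull top?',(168,303),.1355),('pull foot',(186,303),.106),('coverBR',(161,257),.106),('coverFL',(355,238),.106),('coverBL',(357,335),.106),('hobFL',(366,226),.065),('hobFR',(20,266),.065),('hob BL',(384,466),.05)):
    print(n,atz('wrist',np.array(p)/1.4,z,o).round(4))
E
python3 -c "
import cv2
im=cv2.imread('pics/w1.png')
a=cv2.resize(im[215:375,140:400],None,fx=3,fy=3,interpolation=2)
b=cv2.resize(im[140:320,400:640],(240*2,180*2),interpolation=2)
cv2.imwrite('pics/c1.png',a)"
```

```text
stem [ 0.4688 -0.0599  0.083 ]
dot [ 0.5106 -0.0671  0.056 ]
fitted top [0.4598 0.0242 0.099 ]
fit mark [0.488  0.0216 0.099 ]
pull top? [ 0.4699 -0.1016  0.1355]
pull foot [ 0.4803 -0.097   0.106 ]
coverBR [ 0.4326 -0.1188  0.106 ]
coverFL [0.4175 0.0747 0.106 ]
coverBL [0.5116 0.0749 0.106 ]
hobFL [0.4138 0.0827 0.065 ]
hobFR [ 0.4476 -0.3699  0.065 ]
hob BL [0.7203 0.1    0.05  ]
```

View pics/c1.png

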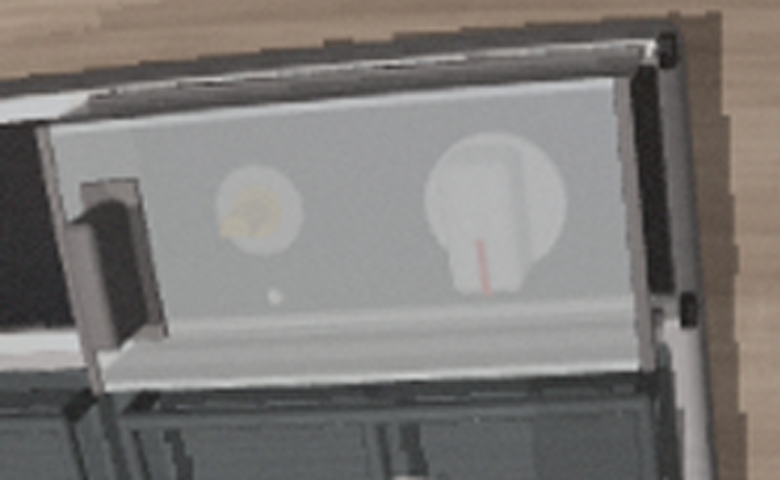

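Request:
apply_moves(deltas=[[0,0,0,-4,85],[-9,-42,32,0,70],[-9,-42,32,0,60],[-9,-42,32,0,50],[-9,-42,32,0,50],[-9,-42,32,0,50],[0,0,0,0,50],[0,0,0,0,50]])

```text
time_s: 4.28
tool_pos: [0.4782, -0.1009, 0.2014]
ee_rot: [180.0, -0.0, -175.9]
ft_force: [-0.3, 0.1, 0.0]
finger_gap: 0.05
gripper_force: 0.0
```

```bash
python3 look.py 2 cover_grip stem_top fitted_knob; python3 -c "
import cv2
im=cv2.imread('pics/w2.png')
cv2.imwrite('pics/c2.png',im)"
```

```text
[ 0.4782 -0.1009  0.2014] [ 1.7998e+02 -2.0000e-02 -1.7587e+02] 4.275 [-0.3  0.1  0. ]
cover_grip [279.3 226.5] 0.65 [ 0.479  -0.1001  0.1355]
```

View pics/w2.png

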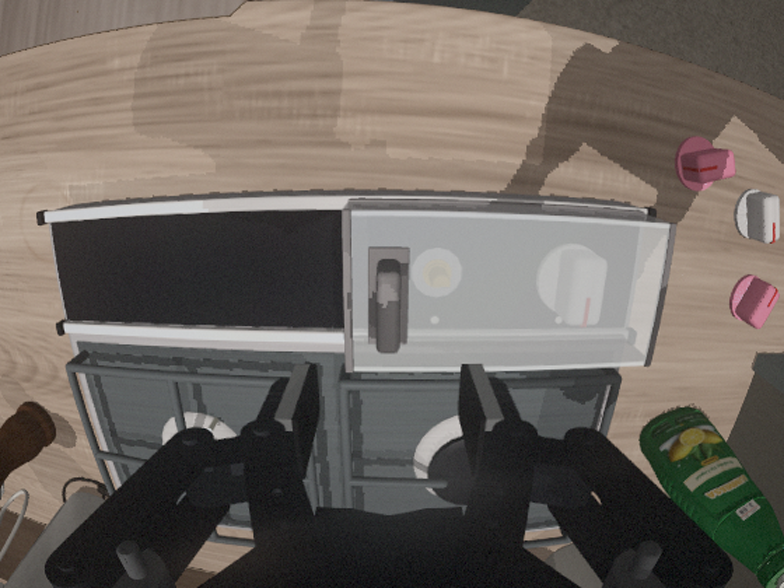

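The pull sits centred between the fingers at about (279,217) and is aligned with the tool, so I'll descend and grip it.

Request:
apply_moves(deltas=[[0,0,30,0,50],[0,0,30,0,50],[0,0,25,0,50],[0,0,2,0,0],[0,0,0,0,0],[0,0,0,0,0],[0,0,0,0,0]], grip_force=25)

```text
time_s: 5.35
tool_pos: [0.4788, -0.1011, 0.1153]
ee_rot: [-180.0, 0.1, -175.8]
ft_force: [-1.1, 1.0, 9.0]
finger_gap: 0.0111
gripper_force: 31.1
```

Request:
apply_moves(deltas=[[0,-15,0,0,0],[0,-25,0,0,0],[0,-30,0,0,0],[0,-30,0,0,0],[0,-30,0,0,0],[0,-30,0,0,0],[0,-20,0,0,0],[0,-10,0,0,0],[0,0,0,0,0],[0,0,0,0,0]])

```text
time_s: 6.6
tool_pos: [0.4909, -0.2911, 0.1153]
ee_rot: [-180.0, -0.1, -175.8]
ft_force: [-13.5, -2.5, 14.0]
finger_gap: 0.0113
gripper_force: 31.6
```

Request:
apply_moves(deltas=[[1,-8,0,0,0],[0.2,-7,0,0,0],[0,0,0,0,0]])

```text
time_s: 6.98
tool_pos: [0.4918, -0.3065, 0.1153]
ee_rot: [-179.9, 0.0, -175.8]
ft_force: [-5.8, -1.8, 8.8]
finger_gap: 0.0116
gripper_force: 31.0
```

Request:
apply_moves(deltas=[[0.2,-5,0,0,0],[0.2,-5,0,0,0],[0,0,0,0,0]])

```text
time_s: 7.35
tool_pos: [0.4923, -0.3164, 0.1153]
ee_rot: [-179.9, 0.0, -175.8]
ft_force: [-3.7, -3.0, 7.4]
finger_gap: 0.0113
gripper_force: 30.8
```

Request:
apply_moves(deltas=[[0.2,-3,0,0,0],[0.2,-3,0,0,0],[0,0,0,0,0]])

```text
time_s: 7.72
tool_pos: [0.4927, -0.3223, 0.1153]
ee_rot: [-179.9, 0.1, -175.8]
ft_force: [-2.3, -2.2, 5.0]
finger_gap: 0.0112
gripper_force: 30.6
```

Request:
apply_moves(deltas=[[0.1,-2,0,0,0],[0.1,-2,0,0,0],[0,0,0,0,0]])

```text
time_s: 8.1
tool_pos: [0.4929, -0.3262, 0.1153]
ee_rot: [-179.9, 0.1, -175.8]
ft_force: [-0.8, -0.8, 5.0]
finger_gap: 0.0113
gripper_force: 30.5
```

Request:
apply_moves(deltas=[[0.1,-2,0,0,0],[0.1,-2,0,0,0],[0,0,0,0,0]])

```text
time_s: 8.48
tool_pos: [0.4932, -0.3302, 0.1153]
ee_rot: [-179.9, 0.1, -175.8]
ft_force: [1.6, -0.2, 5.2]
finger_gap: 0.0116
gripper_force: 30.5
```

```bash
python3 look.py 3 stem_top cover_grip fitted_knob knob knob_mark
```

```text
[ 0.4932 -0.3302  0.1153] [-1.7992e+02  9.0000e-02 -1.7584e+02] 8.475 [ 1.6 -0.2  5.2]
cover_grip [273.9 295.5] 0.65 [ 0.494  -0.3323  0.1355]
```

Request:
apply_moves(deltas=[[0.1,-2,0,0,0],[0.1,-1,0,0,0],[0,0,0,0,0]])

```text
time_s: 9.15
tool_pos: [0.4933, -0.3332, 0.1153]
ee_rot: [-179.9, 0.1, -175.8]
ft_force: [2.1, 0.7, 5.7]
finger_gap: 0.0112
gripper_force: 30.6
```

Request:
apply_moves(deltas=[[0,-1,0,0,0],[0,-1,0,0,0],[0,0,0,0,0]])

```text
time_s: 9.52
tool_pos: [0.4934, -0.334, 0.1153]
ee_rot: [180.0, 0.1, -175.8]
ft_force: [4.0, 8.5, 9.4]
finger_gap: 0.0111
gripper_force: 31.2
```

Request:
apply_moves(deltas=[[0,-1,0,0,0],[0,0,0,0,0]])

```text
time_s: 9.78
tool_pos: [0.4934, -0.3341, 0.1152]
ee_rot: [179.9, 0.1, -175.8]
ft_force: [4.6, 15.3, 11.7]
finger_gap: 0.0112
gripper_force: 31.6
```

Request:
apply_moves(deltas=[[0,0.5,0,0,40],[0,0,0,0,50],[0,0,0,0,60],[0,0,-25,0,60],[0,0,-35,0,70],[0,40,-35,0,85],[1,60,-35,0,85],[1,60,-10,0,85],[1,60,0,0,85],[1,55,0,0,85]])

```text
time_s: 11.02
tool_pos: [0.4688, -0.0655, 0.2511]
ee_rot: [-180.0, 0.0, -175.8]
ft_force: [1.4, 0.8, -0.2]
finger_gap: 0.0851
gripper_force: 0.0
```

Request:
apply_moves(deltas=[[0,0,0,0,85],[0,0,0,0,85]])

```text
time_s: 11.28
tool_pos: [0.4695, -0.0674, 0.2509]
ee_rot: [-180.0, 0.0, -175.8]
ft_force: [0.3, 0.1, 0.3]
finger_gap: 0.0851
gripper_force: 0.0
```

```bash
python3 look.py 4; python3 -c "
import cv2
im=cv2.imread('pics/w4.png')
cv2.imwrite('pics/c4.png',im)"
```

```text
[ 0.4695 -0.0674  0.2509] [-1.7997e+02  2.0000e-02 -1.7578e+02] 11.275 [0.3 0.1 0.3]
knob [535.9 150.9] 0.85 [0.3947 0.3268 0.    ]
knob [497.7 206.5] 0.66 [0.4899 0.2678 0.    ]
knob [455.1 119.7] 0.64 [0.3767 0.1616 0.    ]
knob_mark [513.1 168.9] 0.68 [0.4259 0.2521 0.034 ]
knob_mark [517.1 197.5] 0.56 [0.465  0.2727 0.034 ]
knob_mark [455.8 120.2] 0.56 [0.3781 0.1424 0.034 ]
stem_top [273.9 196.9] 0.65 [ 0.4789 -0.0708  0.083 ]
cover_grip [ 23.9 206.6] 0.62 [ 0.4912 -0.3361  0.1355]
fitted_knob [360.3 188.3] 0.93 [0.4696 0.0234 0.056 ]
hob [217.7 250.8] 0.69 [ 0.5844 -0.1408 -0.    ]
```

View pics/w4.png

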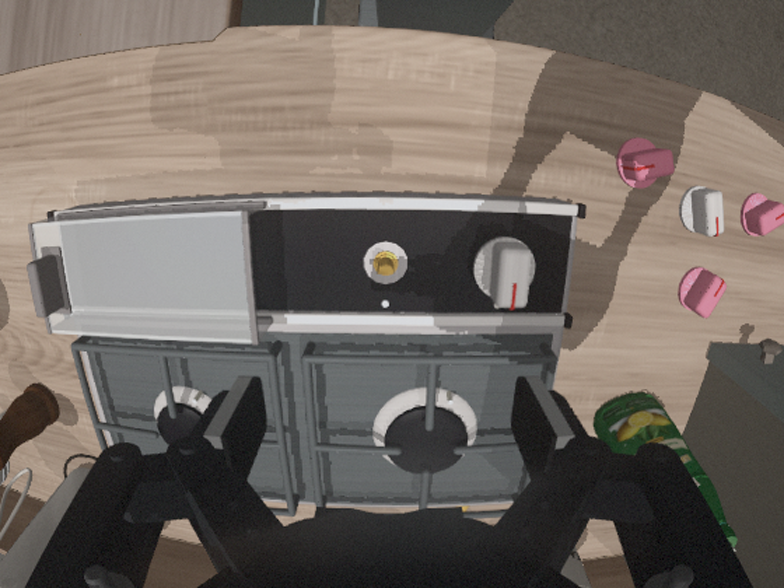

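The cover is fully open against its stop. The bare stem shows at about (275,189) and its dot at (275,216), with the fitted knob at (361,190). I'll refine the stem position and angle from a crop.

```bash
python3 - <<'E'
from h import *
o=env.get_obs(); im=env.capture('wrist')
c=im[170:235,240:400]; k=im[130:180,480:530]
for n,p in(('dot',(385,303)),('fitdot?',(513,310))): print(n,atz('wrist',np.array(p)/1.4,.056,o).round(4))
hsv=cv2.cvtColor(im,cv2.COLOR_RGB2HSV)
m=((hsv[...,0]>15)&(hsv[...,0]<32)&(hsv[...,1]>90)).astype(np.uint8); m[:170]=0;m[205:]=0;m[:,:255]=0;m[:,300:]=0
ys,xs=np.nonzero(m); print('brass',len(xs),xs.mean(),ys.mean(),xs.min(),xs.max(),ys.min(),ys.max())
w=((hsv[...,1]<40)&(hsv[...,2]>170)).astype(np.uint8); w[:208]=0;w[224:]=0;w[:,:265]=0;w[:,290:]=0
ys,xs=np.nonzero(w); print('dot',len(xs),xs.mean(),ys.mean(),atz('wrist',(xs.mean(),ys.mean()),.056,o).round(4))
a=cv2.resize(im[165:225,250:310],(540,540),interpolation=0)
cv2.imwrite('pics/c4.png',a[:,:,::-1])
for p in((275,188),(273.9,196.9)): print(p,atz('wrist',p,.083,o).round(4))
E
```

```text
dot [ 0.5087 -0.0681  0.056 ]
fitdot? [0.5074 0.0362 0.056 ]
brass 236 275.3093220338983 187.96186440677965 267 284 180 196
dot 19 275.2105263157895 217.0 [ 0.5093 -0.0678  0.056 ]
(275, 188) [ 0.4693 -0.0707  0.083 ]
(273.9, 196.9) [ 0.4786 -0.0711  0.083 ]
```

View pics/c4.png

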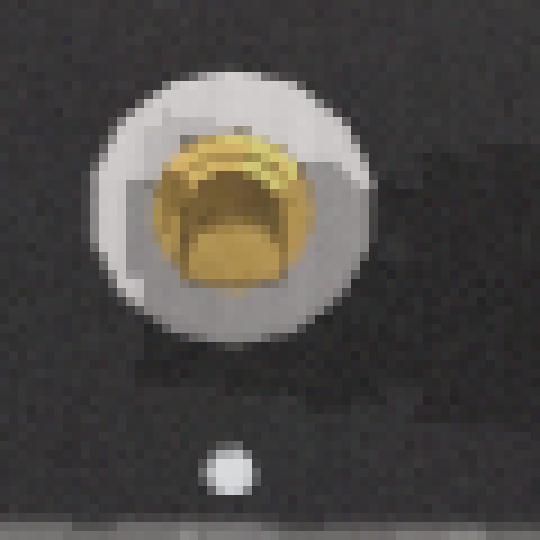

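The crop shows the stem's D top with its flat edge level and facing image-down, towards the dot, so the stem yaw is about 4°. The top centre is near (275.6,193.6), giving about (0.475,-0.069). Now I'll move to the loose knob.

Request:
apply_moves(deltas=[[6,40,0,0,85],[6,55,0,0,85],[6,55,5,0,85],[6,55,10,0,85],[6,55,10,0,85],[6,55,10,0,85],[0,0,0,0,85],[0,0,0,0,85],[0,0,0,0,85]])

```text
time_s: 12.8
tool_pos: [0.4108, 0.2434, 0.216]
ee_rot: [-180.0, 0.0, -175.9]
ft_force: [-0.1, -0.2, 1.2]
finger_gap: 0.0852
gripper_force: 0.0
```

```bash
python3 look.py 5 knob knob_mark; python3 - <<'E'
from h import *
o=env.get_obs(); im=env.capture('wrist'); hsv=cv2.cvtColor(im,cv2.COLOR_RGB2HSV)
b=min(env.masks_of('knob','wrist'),key=lambda r:hsv[...,1][r['region']].mean())
reg=b['region']; ys,xs=np.nonzero(reg); print('mask',b['centre'],len(xs),xs.min(),xs.max(),ys.min(),ys.max())
red=((hsv[...,0]<6)|(hsv[...,0]>174))&(hsv[...,1]>150)&cv2.dilate(reg.astype(np.uint8),np.ones((3,3))).astype(bool)
ys,xs=np.nonzero(red); P=np.array([atz('wrist',(x,y),.034,o)[:2] for x,y in zip(xs,ys)]); print(len(P))
u=np.linalg.svd(P-P.mean(0))[2][0]; u*=np.sign(u[0]); t=(P-P.mean(0))@u
print('red mean',P.mean(0).round(4),'yaw',np.degrees(np.arctan2(u[1],u[0])).round(1),'ends',(P.mean(0)+u*t.min()).round(4),(P.mean(0)+u*t.max()).round(4))
x0,y0=map(int,b['centre'])
cv2.imwrite('pics/c5.png',cv2.resize(im[max(0,y0-50):y0+50,x0-60:x0+60,::-1],None,fx=6,fy=6,interpolation=0)); print(x0-60,max(0,y0-50))
E
```

```text
[0.4108 0.2434 0.216 ] [-1.8000e+02  2.0000e-02 -1.7591e+02] 12.8 [-0.1 -0.2  1.2]
knob [288.1 244. ] 0.93 [0.4923 0.2618 0.    ]
knob [204.4 139.9] 0.89 [0.373  0.1581 0.    ]
knob [353.3 170. ] 0.86 [0.3954 0.329  0.    ]
knob [274.  172.7] 0.71 [0.4058 0.2387 0.    ]
knob_mark [299.9 237. ] 0.8 [0.4677 0.2716 0.034 ]
knob_mark [284.6 197.8] 0.79 [0.4245 0.2514 0.034 ]
knob_mark [384.1 171.4] 0.79 [0.3874 0.3544 0.034 ]
knob_mark [179.2 148.1] 0.7 [0.3784 0.1387 0.034 ]
mask [274.8, 174.0] 1540 256 298 151 198
22
red mean [0.4169 0.2457] yaw 19.0 ends [0.408  0.2427] [0.425  0.2485]
214 124
```

View pics/c5.png

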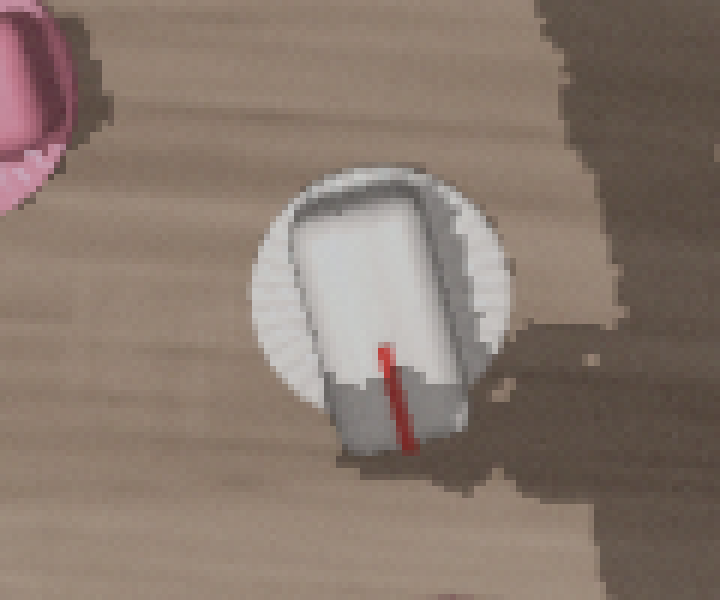

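The grey knob is confirmed: its red line runs from (278,182) to (282,198), giving a yaw of 19° and its axis at about (0.405,0.2405). I'll align with it, descend and grasp.

Request:
apply_moves(deltas=[[0,0,0,-7.5,55],[0,0,0,-7.5,55],[6.4,-0.9,30,0,55],[0,0,45,0,55],[0,0,50,0,55],[0,0,40,0,55],[0,0,20,0,55],[0,0,10,0,55],[0,0,10,0,55],[0,0,0,0,55]], grip_force=50)

```text
time_s: 14.3
tool_pos: [0.4047, 0.2414, 0.0107]
ee_rot: [-180.0, -0.0, -160.8]
ft_force: [0.8, 0.7, 0.1]
finger_gap: 0.0551
gripper_force: 0.0
```

Request:
apply_moves(deltas=[[0,0,0,0,20],[0,0,0,0,5],[0,0,0,0,5],[0,0,0,0,5],[0,0,0,0,5]])

```text
time_s: 14.92
tool_pos: [0.405, 0.2416, 0.0115]
ee_rot: [180.0, 0.1, -160.8]
ft_force: [-0.4, -1.8, 8.1]
finger_gap: 0.0233
gripper_force: 49.4
```

Request:
apply_moves(deltas=[[0,0,-20,0,5],[0,0,-45,0,5],[0,0,-50,7.6,5],[0,0,-40,7.6,5],[-8,-40,0,0,5],[-8,-55,0,0,5],[-8,-55,0,0,5],[-8,-55,0,0,5],[-8,-55,0,0,5],[-8,-55,0,0,5]])

```text
time_s: 16.18
tool_pos: [0.4744, -0.0713, 0.1662]
ee_rot: [-180.0, 0.0, -176.0]
ft_force: [0.5, 0.1, -1.7]
finger_gap: 0.0232
gripper_force: 49.8
```

Request:
apply_moves(deltas=[[0,0,0,0,5],[0,0,0,0,5]])

```text
time_s: 16.42
tool_pos: [0.474, -0.0694, 0.1658]
ee_rot: [180.0, -0.0, -176.1]
ft_force: [-0.2, -0.7, -1.4]
finger_gap: 0.023
gripper_force: 50.0
```

```bash
python3 look.py 6 stem_top knob_mark fitted_knob; python3 - <<'E'
from h import *
o=env.get_obs(); im=env.capture('wrist'); hsv=cv2.cvtColor(im,cv2.COLOR_RGB2HSV)
zt=o['tool_pos'][2]-.0115+.034
red=((hsv[...,0]<6)|(hsv[...,0]>174))&(hsv[...,1]>150); red[:, :230]=0; red[:,330:]=0
n,l,st,ce=cv2.connectedComponentsWithStats(red.astype(np.uint8))
for i in range(1,n):
    if st[i,4]>5: print(st[i],ce[i])
cv2.imwrite('pics/c6.png',cv2.resize(im[150:330,200:400,::-1],None,fx=3.3,fy=3.3,interpolation=0))
E
```

```text
[ 0.474  -0.0694  0.1658] [ 1.7998e+02 -2.0000e-02 -1.7607e+02] 16.425 [-0.2 -0.7 -1.4]
stem_top [272.6 220.8] 0.76 [ 0.4772 -0.0733  0.083 ]
knob_mark [497.8 122.8] 0.85 [0.3794 0.1417 0.034 ]
knob_mark [555.8 215.8] 0.84 [0.4691 0.2686 0.034 ]
knob_mark [280.4 336.9] 0.64 [ 0.6303 -0.0558  0.034 ]
fitted_knob [384.1 210.2] 0.55 [0.4714 0.0212 0.056 ]
[275 304   5  25 110] [277.05454545 315.35454545]
```

View pics/c6.png

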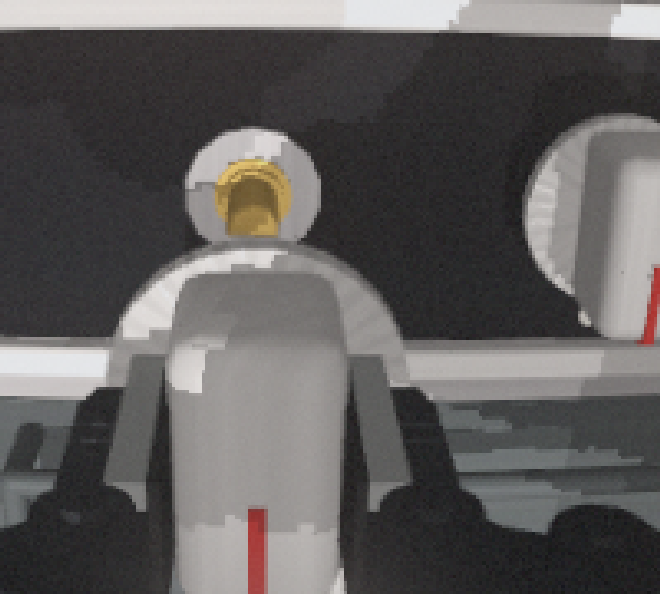

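The knob is in the grip with its red line centred at column 277. The skirt's near edge is at row 224, and the stem's D top is at about (276.6,219), still with its flat to the back. Next I'll find the knob axis in tool coordinates.

```bash
python3 - <<'E'
from h import *
o=env.get_obs();M=R.from_euler('xyz',o['ee_rot'],degrees=True).as_matrix();t=np.array(o['tool_pos'])
f=lambda p,z:(M.T@(atz('wrist',p,z,o)-t)*1000).round(1)
zu=t[2]-.0115
print('mark end',f((277,328.5),zu+.034),'line start',f((277.3,304),zu+.034),'skirt near',f((279,223.6),zu+.003),'skirt L',f((235.8,253),zu+.003),'R',f((322.7,253),zu+.003))
for p in((276.5,219),(276.5,220)): print('stem',f(p,.083),atz('wrist',p,.083,o).round(4))
E
```

```text
mark end [-18.2  -0.8 -22.5] line start [ -3.8  -0.7 -22.5] skirt near [23.2  0.2  8.5] skirt L [  6.6 -22.4   8.5] R [ 6.6 23.1  8.5]
stem [-1.5 -1.2 82.9] [ 0.4758 -0.0697  0.083 ]
stem [-2.3 -1.2 82.9] [ 0.4766 -0.0697  0.083 ]
```

Request:
apply_moves(deltas=[[-1.5,-0.5,20,0,5],[0,0,30,0,5],[0,0,18,0,5],[0,0,2,0,5],[0,0,2,0,5],[0,0,2,0,5],[0,0,0,0,5]])

```text
time_s: 17.55
tool_pos: [0.4759, -0.0698, 0.0921]
ee_rot: [-180.0, 0.0, -176.0]
ft_force: [-0.8, 1.2, -2.3]
finger_gap: 0.0231
gripper_force: 50.0
```

Request:
apply_moves(deltas=[[0,0,2,0,5],[0,0,1,0,5],[0,0,0,0,5]])

```text
time_s: 17.92
tool_pos: [0.4758, -0.0699, 0.0887]
ee_rot: [180.0, -0.0, -176.0]
ft_force: [-1.9, 0.5, -3.3]
finger_gap: 0.023
gripper_force: 50.0
```

Request:
apply_moves(deltas=[[0,0,1.5,0,5],[0,0,1.5,0,5],[0,0,0,0,5]])

```text
time_s: 18.3
tool_pos: [0.4758, -0.0698, 0.0856]
ee_rot: [180.0, -0.0, -176.0]
ft_force: [-2.3, 1.1, -2.8]
finger_gap: 0.0233
gripper_force: 50.0
```

The knob is sliding on freely, so I'll carry on to home.

Request:
apply_moves(deltas=[[0,0,2,0,5],[0,0,2,0,5],[0,0,2,0,5],[0,0,1.5,0,5],[0,0,0,0,5]])

```text
time_s: 18.92
tool_pos: [0.4758, -0.0698, 0.0781]
ee_rot: [180.0, -0.0, -176.0]
ft_force: [-2.3, 2.3, -2.6]
finger_gap: 0.0233
gripper_force: 49.9
```

Request:
apply_moves(deltas=[[0,0,1,0,5],[0,0,1,0,5],[0,0,0,0,5]])

```text
time_s: 19.3
tool_pos: [0.4758, -0.0699, 0.0763]
ee_rot: [180.0, -0.0, -176.0]
ft_force: [-4.0, 1.9, 2.2]
finger_gap: 0.0228
gripper_force: 50.3
```

It is home at z≈0.0765, as predicted, and the spring has just started to push back. Now I'll press it down.

Request:
apply_moves(deltas=[[0,0,1,0,5],[0,0,1,0,5],[0,0,1,0,5],[0,0,1,0,5],[0,0,1,0,5],[0,0,0,0,5]])

```text
time_s: 20.05
tool_pos: [0.4759, -0.0698, 0.0713]
ee_rot: [180.0, -0.0, -176.0]
ft_force: [-4.3, 2.0, 5.5]
finger_gap: 0.023
gripper_force: 50.8
```

Request:
apply_moves(deltas=[[0,0,1,0,5],[0,0,0.7,0,5],[0,0,0,0,5]])

```text
time_s: 20.42
tool_pos: [0.4759, -0.0699, 0.0701]
ee_rot: [-180.0, 0.0, -176.0]
ft_force: [-7.5, 2.9, 19.9]
finger_gap: 0.0233
gripper_force: 52.9
```

Request:
apply_moves(deltas=[[0,0,0.2,0,5],[0,0,0,0,5],[0,0,0,0,5],[0,0,0,0,5]])

```text
time_s: 20.92
tool_pos: [0.4759, -0.0699, 0.0701]
ee_rot: [-180.0, 0.0, -176.0]
ft_force: [-9.0, 2.5, 23.6]
finger_gap: 0.0231
gripper_force: 53.4
```

```bash
python3 look.py 7 cover_grip fitted_knob
```

```text
[ 0.4759 -0.0699  0.0701] [-1.7999e+02  3.0000e-02 -1.7602e+02] 20.925 [-9.   2.5 23.6]
fitted_knob [432.5 257.5] 0.77 [0.4707 0.021  0.056 ]
```

```bash
python3 -c "
from station import env
print(env.finish_job())"
```

```text
the job is handed in; nothing more can be done
None
```

I slid the cover fully open to its stop, fitted the loose knob home on the bare stem, and handed the job in at about 21 s with the gripper still pressing the knob down at the hard stop (about 24 N); no verdict came back.

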